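# Find the loose terminal bolt and hold its cap open

### The arm

A 6-joint arm with a two-finger parallel gripper is mounted at the origin on the work surface. World frame = base frame: x ahead of the robot, y to its left, z up, the work surface at z = 0. Lengths are in mm, angles in rad, forces in N, time in s.
With the tool pointing down it reaches from about 350 to 1000 mm from the base axis. Payload 7.1 kg.
Tool frame: the origin (TCP) lies on the mounting face of the last link; the fingertips stand 173 mm ahead of it and the grasp point (between the pads) lies 155 mm ahead of it (tips_ahead is the distance from the TCP to the fingertips, in mm); z points along the fingers, y is the line along which they close (so a half turn about z gives the same grasp; the last joint's range is limited). The gripper opens to 85 mm and grips with 20 to 120 N. Pads are 22 mm wide; open, the fingers measure 114 mm over their backs; the gripper's body (76 mm by 85 mm) begins 54 mm behind the grasp point. The pads swing forward as they close: fully open they stand 13 mm farther back than shut.
Start: joints at [-1.162, 0.423, 1.63, -0, 1.089, -0.019], TCP at [259.309, -568.652, 404.719] pointing down, gripper open.
Joint ranges: [-3, 3], [-0.9, 2.11], [0.09, 2.58], [-1.31, 4.45], [0.11, 2.69], [-2.54, 2.54]. Speed limits (rad/s): [2.39, 2.39, 3.01, 3.14, 3.14, 3.14].

### API

Orientations are given as a rotation vector (axis times angle).
In Python, from station import * gives the robot as it stands. The module is installed in compiled form; this text tells all that it offers. Calls block until the motion is done:
- movep(position, orientation): joint-space move of the TCP to a pose.
- line_to(position, speed=150, orientation=None, contact_N=None): straight line of the TCP; orientation=None keeps the orientation; speed is the mean speed in mm/s. With contact_N (N) it stops when the force on the tool has changed by that much, and returns True; else False.
- goto_joints(angles): joint-space move.
- command_gripper(opening, squeeze=None): finger opening in mm; squeeze is the grip in N (None keeps the last); returns when the fingers have stopped.
- hold(seconds).
- inverse_kinematics(position, orientation): joint angles nearest the present ones, or None.
- camera(name): name is "scene" or "top" or "wrist"; returns a dict with "frame" (400x640x3 uint8, blue, green, red), "z_map" (400x640 float32, mm along the optical axis (not along the pixel's ray), 0 where there is no reading), "fx", "fy", "cx", "cy" (pixels), "distortion" ([k1, k2, p1, p2, k3] as OpenCV has them; the pictures are not rectified), "rvec" (rotation vector, rad) and "tvec" (3), from world to camera coordinates, as OpenCV has them; the wrist camera has in their place "T_tool_cam" (4x4, takes a point from camera to tool coordinates, whose origin is the TCP and whose axes are the flange's). Camera axes: x right, y down, z forward; pixel columns grow to the right and rows downward; lengths in mm; the calibration is good to about 2 mm. A picture is of the moment at which its call begins: read the wrist's pose just before it.
A pose or a line that the arm cannot do raises Unreachable and nothing moves.
- sign_off(): hands the job in; it is judged then, once.
Readings, each from a call of its own:
- current_clock(): time.
- current_qpos(): joint angles.
- current_joint_vel(): joint speeds.
- current_tau(): joint torques, N m.
- current_position(): TCP position.
- current_orientation(): TCP orientation.
- current_contact_force(): force on the tool from outside, world axes, zero at the start.
- current_moment(): the same for the moment, N m.
- current_width(): finger opening in mm.
- current_gripper_force(): force on a finger pad.
Only numpy, scipy, OpenCV 4.12 (cv2) and the standard library are available. Lean on these libraries where they do the work, as an engineer would, in place of code of your own. Each camera call takes 0.05 s, during which the arm holds its last target. There are 200 camera calls.

### The job

One of the three terminal bolts on the black battery chassis has come loose: tap the bolts from above until you find the one that sinks under a tap. Then lift the red cap behind that bolt and finish while still holding it well open, about upright and at the least past halfway to upright, because it shuts itself when let go. Keep the other two caps shut and leave the things lying on the bench and chassis where they are.

Things in the scene. Friction and masses are not known exactly. Their poses are not given: they have to be found in the camera images.
- chassis: black battery chassis fixed to the bench, 270 (its x) x 370 (its y) mm, deck 30 mm high, chrome tube rails at both ends; origin under its centre, its x points away from the robot, its y to the robot's left when its yaw is 0. Three grey terminals stand on it at y = +100, 0, -100 mm; each has a steel hex bolt (nearer the robot, at x = -50 mm) and behind it a red hinged cap (x = -8 to 67 mm). A 65 mm high rear upstand runs along x = 131 mm
- bolt_1_top (a point): centre of the top of the left (chassis y +100 mm) terminal's bolt head: hexagon 27 mm across, 10 mm high, on a 33 mm flange; 80 mm above the table while the bolt stands up
- bolt_1 (a joint): how far this bolt has sunk, m: 0 standing up, 0.008 fully sunk. All three look alike and stand up at the start. A tight bolt yields under 1.5 mm to a 20 N push; the loose one sinks the full 8 mm to a downward push of 2 to 5 N and stays down
- cap_1 (a joint): opening angle of the left (chassis y +100 mm) terminal's red cap, rad: 0 shut, grows as its front edge (robot side) swings up and back, stop at 1.4. Plate 75 (x) x 46 (y) x 6 mm. A weak spring and its weight shut it as soon as it is let go (about 1 N at the tab)
- cap_1_grip (a point): point to pinch on that cap's upright grip tab, 14 mm thick (chassis y), 24 mm long (chassis x), rising 44 mm above the cap plate when shut; the point is on its mid-plane, 14 mm below its top, 30 mm above the plate, and with the cap shut 53 mm on the robot's side of the hinge line and 36 mm above it. The tab can turn between the finger pads
- cap_1_hinge (a point): point on that cap's hinge line (parallel to the chassis y axis), midway along it, 60 mm above the table
- bolt_2_top (a point): centre of the top of the middle (chassis y 0) terminal's bolt head: hexagon 27 mm across, 10 mm high, on a 33 mm flange; 80 mm above the table while the bolt stands up
- bolt_2 (a joint): how far this bolt has sunk, m: 0 standing up, 0.008 fully sunk. All three look alike and stand up at the start. A tight bolt yields under 1.5 mm to a 20 N push; the loose one sinks the full 8 mm to a downward push of 2 to 5 N and stays down
- cap_2 (a joint): opening angle of the middle (chassis y 0) terminal's red cap, rad: 0 shut, grows as its front edge (robot side) swings up and back, stop at 1.4. Plate 75 (x) x 46 (y) x 6 mm. A weak spring and its weight shut it as soon as it is let go (about 1 N at the tab)
- cap_2_grip (a point): point to pinch on that cap's upright grip tab, 14 mm thick (chassis y), 24 mm long (chassis x), rising 44 mm above the cap plate when shut; the point is on its mid-plane, 14 mm below its top, 30 mm above the plate, and with the cap shut 53 mm on the robot's side of the hinge line and 36 mm above it. The tab can turn between the finger pads
- cap_2_hinge (a point): point on that cap's hinge line (parallel to the chassis y axis), midway along it, 60 mm above the table
- bolt_3_top (a point): centre of the top of the right (chassis y -100 mm) terminal's bolt head: hexagon 27 mm across, 10 mm high, on a 33 mm flange; 80 mm above the table while the bolt stands up
- bolt_3 (a joint): how far this bolt has sunk, m: 0 standing up, 0.008 fully sunk. All three look alike and stand up at the start. A tight bolt yields under 1.5 mm to a 20 N push; the loose one sinks the full 8 mm to a downward push of 2 to 5 N and stays down
- cap_3 (a joint): opening angle of the right (chassis y -100 mm) terminal's red cap, rad: 0 shut, grows as its front edge (robot side) swings up and back, stop at 1.4. Plate 75 (x) x 46 (y) x 6 mm. A weak spring and its weight shut it as soon as it is let go (about 1 N at the tab)
- cap_3_grip (a point): point to pinch on that cap's upright grip tab, 14 mm thick (chassis y), 24 mm long (chassis x), rising 44 mm above the cap plate when shut; the point is on its mid-plane, 14 mm below its top, 30 mm above the plate, and with the cap shut 53 mm on the robot's side of the hinge line and 36 mm above it. The tab can turn between the finger pads
- cap_3_hinge (a point): point on that cap's hinge line (parallel to the chassis y axis), midway along it, 60 mm above the table
- washer: flat steel washer, 32 mm across, 6 mm thick, lying on the chassis deck at the robot's side; bystander, origin under its centre
- spare_bolt: spare steel hex bolt standing on its head on the chassis deck, 27 mm across, 32 mm tall; bystander, origin under its centre
- module: green circuit module on the deck between two terminals, 45 x 30 x 22 mm; bystander, origin under its centre
- screwdriver: screwdriver with a yellow handle lying on the table at the left; bystander
- wrench: steel wrench lying on the table at the right; bystander
- tape: blue tape roll lying flat on the table at the left, 90 mm across, 24 mm tall; bystander, origin under its centre
- meter: yellow hand multimeter lying on the table at the right, 150 x 78 x 42 mm; bystander, origin under its centre

How it is judged (in metres and radians):
On the way, in this order (a step that is already met when the one before it is completed fails the run):
1. the loose bolt has been found: tapped down at least 4 mm, with all caps still shut (value of joint any of bolt_1, bolt_2, bolt_3 above 0.004 m and value of joint each of cap_1, cap_2, cap_3 below 0.15 rad), for 0.2 s.
2. the cap behind the sunken bolt is lifted past 0.75 rad by the fingers (((value of joint bolt_1 above 0.004 m and value of joint cap_1 above 0.75 rad and contact force between the fingers and cap_1 above 0.3 N) or (value of joint bolt_2 above 0.004 m and value of joint cap_2 above 0.75 rad and contact force between the fingers and cap_2 above 0.3 N) or (value of joint bolt_3 above 0.004 m and value of joint cap_3 above 0.75 rad and contact force between the fingers and cap_3 above 0.3 N))), for 0.2 s.
At the end, for the whole second after the job is handed in: the loose bolt is sunk (at least 4 mm), the fingers touch its cap (over 0.3 N) and hold it still (under 0.1 rad/s), open more than 0.75 rad; the other two caps are shut (under 0.1 rad) (((value of joint bolt_1 above 0.004 m and value of joint cap_1 above 0.75 rad and contact force between the fingers and cap_1 above 0.3 N and velocity of joint cap_1 between -0.1 and 0.1 rad/s and value of joint each of cap_2, cap_3 below 0.1 rad) or (value of joint bolt_2 above 0.004 m and value of joint cap_2 above 0.75 rad and contact force between the fingers and cap_2 above 0.3 N and velocity of joint cap_2 between -0.1 and 0.1 rad/s and value of joint each of cap_1, cap_3 below 0.1 rad) or (value of joint bolt_3 above 0.004 m and value of joint cap_3 above 0.75 rad and contact force between the fingers and cap_3 above 0.3 N and velocity of joint cap_3 between -0.1 and 0.1 rad/s and value of joint each of cap_1, cap_2 below 0.1 rad))); the arm keeps its last pose, push and grip.
It fails at once if the cap of a bolt that has not sunk is opened beyond 0.3 rad ((value of joint cap_1 above 0.3 rad and value of joint bolt_1 below 0.003 m) or (value of joint cap_2 above 0.3 rad and value of joint bolt_2 below 0.003 m) or (value of joint cap_3 above 0.3 rad and value of joint bolt_3 below 0.003 m)).
It fails at once if a loose thing on the bench or chassis is moved by more than 30 mm (distance of any of washer, spare_bolt, module, screwdriver, wrench, tape, meter from where it was at the start of the episode above 0.03 m).
It also fails if it takes over 45 s, if anything falls off the work surface, if the arm or the gripper's body presses on something with over 40 N, if the wrist force passes 120 N, or if a joint passes its speed limit or range.

## Working session

There is one attempt and no reset: what is moved stays moved. The work goes in short steps, each a Python script; the robot and the scene stay as the last script left them, time stands still between calls to the robot, and variables do not carry over. Pictures are saved under pics/ and viewed, at most 10 in all, crops included, and the job is handed in when it is done.

```bash
mkdir -p pics; cat > h.py <<'E'
from station import *
import numpy as np, cv2
from scipy.spatial.transform import Rotation as R
def K(c): return np.array([[c["fx"],0,c["cx"]],[0,c["fy"],c["cy"]],[0,0,1.]]),np.array(c["distortion"],float)
def ray(c,uv):
    k,d=K(c); n=cv2.undistortPoints(np.array(uv,float).reshape(-1,1,2),k,d).reshape(-1,2)
    v=np.c_[n,np.ones(len(n))]; M=R.from_rotvec(np.ravel(c["rvec"])).as_matrix()
    return -M.T@np.ravel(c["tvec"]), v@M
def on_z(c,uv,z):
    o,v=ray(c,uv); return o+v*((z-o[2])/v[:,2])[:,None]
def depth_pt(c,uv):
    o,v=ray(c,uv); z=np.array([c["z_map"][int(b),int(a)] for a,b in np.reshape(uv,(-1,2))]); return o+v*z[:,None]
def red(f):
    h=cv2.cvtColor(f,cv2.COLOR_BGR2HSV); return (((h[...,0]<8)|(h[...,0]>172))&(h[...,1]>130)&(h[...,2]>60)).astype(np.uint8)
E
python3 - <<'E'
from h import *
for n in ("top","scene"):
    c=camera(n); cv2.imwrite(f"pics/{n}0.png",c["frame"]); np.save(f"{n}.npy",c,allow_pickle=True)
    nn,l,s,ce=cv2.connectedComponentsWithStats(red(c["frame"]))
    for i in range(1,nn):
        if s[i,4]>80: print(n,s[i],ce[i].round(1),depth_pt(c,ce[i]).round())
    print(ray(c,[320,200])[0])
print(current_clock(),current_orientation())
E
```

```text
top [ 340   63   71   43 2085] [375.   83.5] [[ 864. -158.   73.]]
top [ 268   64   35   43 1074] [286.3  85. ] [[871. 103.  58.]]
top [ 511   75  115  117 9058] [564.3 134.2] [[ 695. -671.   94.]]
top [350 150  23  28 427] [361.2 163.7] [[ 617. -110.  110.]]
top [317 159  22  28 439] [327.3 172.6] [[593. -16. 111.]]
top [283 168  22  28 439] [293.2 181.4] [[570.  77. 111.]]
[ 369.15799653  -24.62549578 1133.376784  ]
scene [  59  117  108   85 4561] [114.  158.7] [[ 711. -670.   88.]]
scene [252 200  23  28 358] [263.  215.2] [[ 633. -110.   77.]]
scene [284 208  22  28 370] [294.2 223. ] [[608. -14.  76.]]
scene [316 216  21  28 381] [326.2 231. ] [[583.  81.  74.]]
scene [ 163  244   77   68 1793] [199.8 275.3] [[ 885. -154.   70.]]
scene [ 252  296   52   55 1280] [276.3 321. ] [[877.  95.  40.]]
[1135.12295806  379.44166557 1171.14887883]
0.1 [-3.06873502e+00 -6.66584598e-01  4.13179172e-04]
```

```bash
python3 - <<'E'
import cv2
f=cv2.imread("pics/top0.png"); cv2.imwrite("pics/top1.png",cv2.resize(f[110:290,220:440],None,fx=3.3,fy=3.3,interpolation=3))
E
```

```text
(no output)
```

View pics/top0.png

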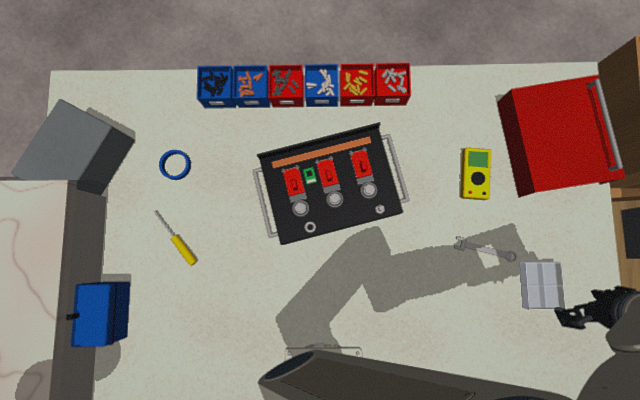

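View pics/top1.png

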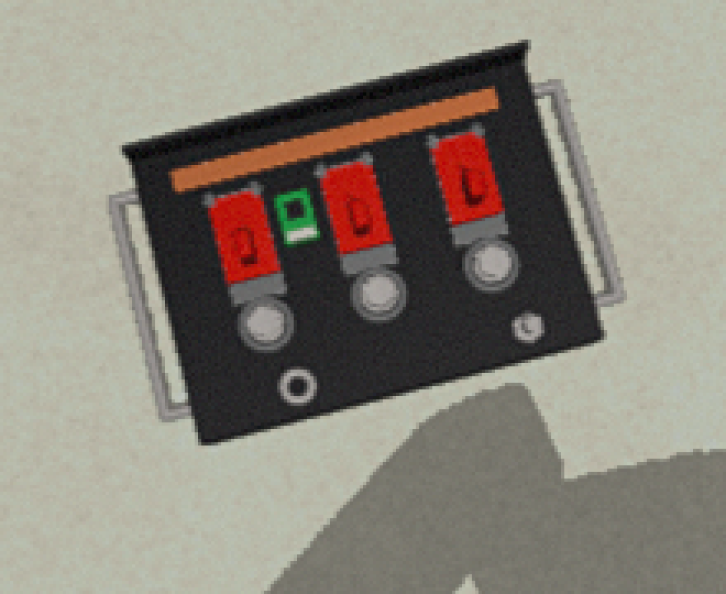

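The top view shows the chassis yawed about 0.25 rad. The bolts are near (300,208), (335,199) and (369,190) px, with a cap behind each. I'll compute the positions and hover for a close wrist view.

```bash
cat >> h.py <<'E'
def down(yaw): return np.pi*np.array([np.cos(yaw/2),np.sin(yaw/2),0])
def wcam():
    p,o=np.array(current_position()),np.array(current_orientation()); c=camera("wrist")
    T=np.eye(4); T[:3,:3]=R.from_rotvec(o).as_matrix(); T[:3,3]=p
    W=np.linalg.inv(T@np.array(c["T_tool_cam"])); c["rvec"]=R.from_matrix(W[:3,:3]).as_rotvec(); c["tvec"]=W[:3,3]; return c
E
python3 - <<'E'
from h import *
c=np.load("top.npy",allow_pickle=True).item()
B=on_z(c,[[300.3,208.2],[334.8,199.1],[368.8,190]],80); print(B.round(1), np.linalg.norm(np.diff(B,axis=0),axis=1), depth_pt(c,[[300.3,208.2],[334.8,199.1],[368.8,190]]).round(1))
d=B[0]-B[2]; yaw=np.arctan2(-d[0],d[1]); print("yaw",yaw)
ex=np.array([np.cos(yaw),np.sin(yaw),0])
p=B[1]+20*ex; p[2]=420
movep(p,down(yaw)); 
c=wcam(); print(current_clock(),current_position(),current_qpos(),np.array(c["T_tool_cam"]).round(2))
cv2.imwrite("pics/w0.png",c["frame"]); np.save("w0.npy",c,allow_pickle=True)
E
```

```text
[[ 499.8   60.    80. ]
 [ 524.2  -36.4   80. ]
 [ 548.7 -131.7   80. ]] [99.48081894 98.38014222] [[ 499.5   59.9   82.1]
 [ 524.1  -36.4   80.6]
 [ 548.8 -131.7   79.4]]
yaw 0.24994066004697976
2.325 [543.63693992 -32.18563445 419.9656114 ] [-8.09519582e-02  2.87204094e-01  1.79492872e+00 -1.77998720e-04
  1.05949221e+00  1.24101782e+00] [[-0.   -0.94 -0.33 84.72]
 [ 1.   -0.   -0.   -0.66]
 [ 0.   -0.33  0.94 30.32]
 [ 0.    0.    0.    1.  ]]
```

View pics/w0.png

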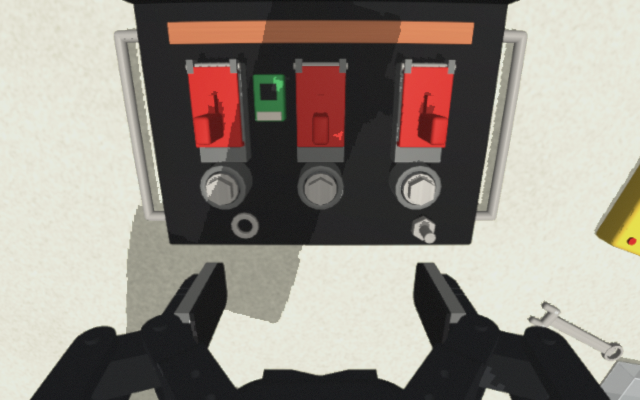

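The wrist view shows the bolt heads near (223,189), (320,189) and (418,189), the cap tabs near (205,130), (320,128) and (435,130), and the module between terminals 1 and 2. I'll refine the bolts and tabs from depth.

```bash
python3 - <<'E'
from h import *
c=np.load("w0.npy",allow_pickle=True).item()
yaw=0.25
v,u=np.mgrid[0:400,0:640]; P=depth_pt(c,np.c_[u.ravel(),v.ravel()]).reshape(400,640,3)
B=on_z(c,[[223,189],[320,189],[418,189]],80); print("px",B.round(1))
hsv=cv2.cvtColor(c["frame"],cv2.COLOR_BGR2HSV); r=red(c["frame"])>0
Bs=[];Ts=[]
for x0,x1 in((180,250),(290,352),(390,460)):
    w=(u>x0)&(u<x1)
    m=w&(v>165)&(v<215)&(abs(P[...,2]-80)<4)&(hsv[...,1]<60); q=P[m]; Bs.append((q[:,:2].min(0)+q[:,:2].max(0))/2); 
    m2=w&r&(abs(P[...,2]-110)<4); t=P[m2]; Ts.append(t.mean(0))
    print("bolt",m.sum(),q.mean(0).round(1),"ext",np.ptp(q[:,:2],axis=0).round(1),"tab",m2.sum(),t.mean(0).round(1),np.ptp(t[:,:2],axis=0).round(1))
ex=np.array([np.cos(yaw),np.sin(yaw)]); ey=np.array([-ex[1],ex[0]])
Bs=np.array(Bs);Ts=np.array(Ts)[:,:2]
for n,A in(("b",Bs),("t",Ts)):
    d=A[0]-A[2]; print(n,"yaw",np.arctan2(-d[0],d[1]),"span",np.linalg.norm(d))
    print((A-Bs[1])@ex,(A-Bs[1])@ey)
E
```

```text
px [[ 505.8   56.9   80. ]
 [ 529.2  -35.3   80. ]
 [ 552.9 -128.4   80. ]]
bolt 498 [502.4  60.3  80.4] ext [26.4 24.5] tab 469 [564.2  75.5 109.8] [24.3 17.6]
bolt 493 [526.8 -35.9  80.4] ext [25.7 25. ] tab 475 [588.5 -20.2 109.8] [24.9 17.5]
bolt 517 [ 551.2 -132.7   80.2] ext [25.3 26.1] tab 462 [ 612.8 -116.1  109.7] [24.5 17.1]
b yaw 0.2505617204139141 span 200.3169377664004
[-0.53674949  0.         -0.42422739] [  99.60888963    0.         -100.70801653]
t yaw 0.24848950384161272 span 197.69754994252068
[64.11265894 64.03600655 63.81403766] [ 98.3591971   -0.38819905 -99.33812731]
```

```bash
python3 - <<'E'
from h import *
yaw=0.25; o=down(yaw); c0=np.array([526.8,-35.9]); ey=np.array([-np.sin(yaw),np.cos(yaw)])
command_gripper(0)
for i,k in((2,0),(1,1),(3,-1)):
    b=c0+100*k*ey
    line_to([*b,303],200,o); line_to([*b,260],60)
    hit=line_to([*b,242],12,contact_N=10); z=current_position()[2]; f=np.array(current_contact_force()).round(1)
    print(i,hit,"tip z",z-173,f,current_width(),current_clock())
    line_to([*b,303],150)
    if z-173<76: print("LOOSE",i); break
c=wcam(); cv2.imwrite("pics/w1.png",c["frame"])
E
```

```text
2 True tip z 72.39692613946175 [-0.8  0.9  6.2] 0.32045578812016307 5.825
LOOSE 2
```

Bolt 2 seems to have sunk, with the tip at 72.4. I'll check its height by depth against the other two before lifting anything.

```bash
python3 - <<'E'
from h import *
yaw=0.25; o=down(yaw); b=np.array([526.8,-35.9])-60*np.array([np.cos(yaw),np.sin(yaw)])
line_to([*b,400],300,o)
c=wcam(); cv2.imwrite("pics/w2.png",c["frame"])
v,u=np.mgrid[0:400,0:640]; P=depth_pt(c,np.c_[u.ravel(),v.ravel()]).reshape(-1,3)
c0=np.array([526.8,-35.9]); ey=np.array([-np.sin(yaw),np.cos(yaw)])
for k in(1,0,-1):
    m=np.linalg.norm(P[:,:2]-c0-100*k*ey,axis=1)<9; print(k,m.sum(),np.median(P[m,2]) if m.any() else None)
print(current_clock())
E
```

```text
1 355 80.54823229288866
0 340 72.3108861146703
-1 354 80.55074140884724
6.9917
```

```bash
python3 - <<'E'
from h import *
yaw=0.25; o=down(yaw); ex=np.array([np.cos(yaw),np.sin(yaw)]); g=np.array([588.5,-20.2])
command_gripper(45)
line_to([*g,330],200,o); hit=line_to([*g,251],80,contact_N=15); print("hit",hit,current_position())
command_gripper(0,30); w=current_width(); print("w",w,current_gripper_force(),current_contact_force(),current_clock())
if hit or not 11<w<17: raise SystemExit("bad grasp")
h=g+53*ex; r=np.hypot(53,36); a0=np.arctan2(36,53)
for t in np.linspace(0.12,1.2,10):
    a=a0+t; q=h-r*np.cos(a)*ex
    line_to([*q,60+r*np.sin(a)+155],60)
    f=np.array(current_contact_force()); print(round(t,2),f.round(1),round(current_width(),1))
    if np.linalg.norm(f)>40: break
hold(0.5); print(current_clock(),current_gripper_force())
for n in("wrist","scene"): cv2.imwrite(f"pics/{n}3.png",camera(n)["frame"])
c=camera("scene"); cv2.imwrite("pics/s3.png",cv2.resize(c["frame"][150:310,190:390],None,fx=3.5,fy=3.5,interpolation=3))
E
```

```text
hit False [588.77286035 -20.20888566 251.45387304]
w 13.349758114661759 33.79461407661438 [ 1.09332253 -5.89810604  1.62373711] 9.8667
0.12 [-0.6 -6.  -0.7] 13.2
0.24 [-0.4 -5.6 -1.7] 13.7
0.36 [-0.  -7.  -1.6] 13.5
0.48 [-1.7 -6.4 -0.8] 13.3
0.6 [-1.1 -6.5 -2.2] 13.2
0.72 [-2.5 -6.4 -0.9] 13.6
0.84 [-2.3 -7.  -0.6] 13.6
0.96 [-2.7 -6.5 -1.1] 13.7
1.08 [-2.6 -6.3  0. ] 13.7
1.2 [-2.5 -6.4  0.7] 13.6
13.1167 32.49268680810928
```

View pics/wrist3.png

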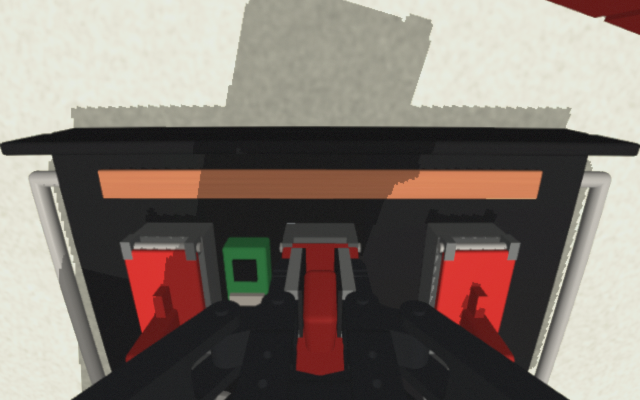

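View pics/s3.png

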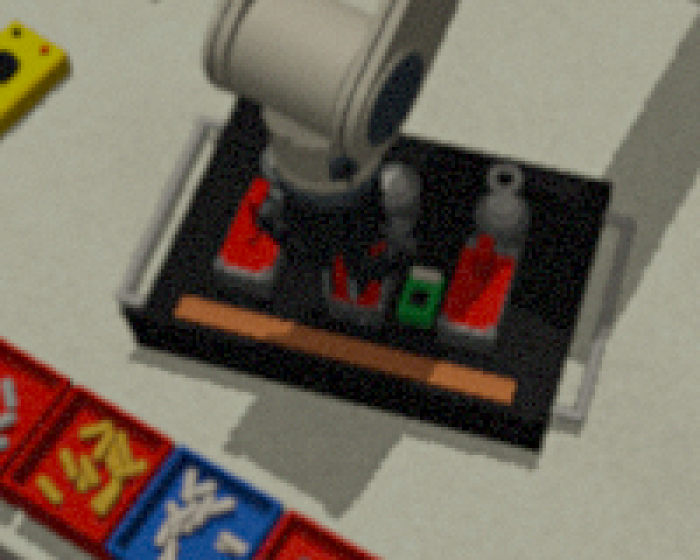

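In the wrist view, cap 2 stands nearly upright, with its tab between the pads at about (320,310). Both views show caps 1 and 3 shut, and the module is still in place. I'm handing the job in.

```bash
python3 -c "
from station import *
print(current_width(),current_gripper_force()); print(sign_off())"
```

```text
13.629460855707213 32.49243199825287
the job is handed in; nothing more can be done
None
```

Bolt 2 (middle) was the loose one: it sank about 8 mm under the first tap. I handed the job in holding cap 2 open at about 1.2 rad by commanded arc, with caps 1 and 3 shut, after about 13 s on the robot's clock; no verdict was returned.

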